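# Draw the amber filter from the photometer and hold it in the light gate

### The arm

A 7-joint arm with a two-finger parallel gripper is mounted at the origin on the work surface. World frame = base frame: x ahead of the robot, y to its left, z up, the work surface at z = 0. Lengths are in m, angles in rad, forces in N, time in s.
With the tool pointing down it reaches from about 0.4 to 0.875 m from the base axis. Payload 19.3 kg.
Tool frame: the origin (TCP) lies on the centre line of the jaws, within the pads' length; the fingertips stand 11 mm ahead of it and the grasp point (between the pads) lies 8 mm behind it; y points along the fingers, x is the direction in which the jaws open and shut, and the axes are right-handed (so a half turn about y gives the same grasp; the last joint's range is limited). The gripper opens to 85 mm and grips with 20 to 120 N. Pads are 22 mm wide; open, the fingers measure 114 mm over their backs; the gripper's body (76 mm by 85 mm) begins 54 mm behind the grasp point. The pads swing forward as they close: fully open they stand 13 mm farther back than shut.
Start: joints at [-1.297, 0.521, -0.036, 1.599, 0.021, 1.021, -0.113], TCP at [0.211, 0.588, 0.242] pointing down, gripper open.
Joint ranges: [-2.91, 2.91], [-0.3, 2.13], [-1.5, 1.42], [0.17, 2.43], [-1.26, 4.41], [0.16, 1.93], [-2.52, 2.52]. Speed limits (rad/s): [1.89, 1.89, 2.39, 2.39, 3.01, 3.01, 3.01].

### API

Orientations are given as [roll, pitch, yaw] about the fixed x, y, z axes, in that order (R = Rz(yaw) Ry(pitch) Rx(roll)).
In Python, from workcell import monitor, cams, bot gives the robot as it stands.
- The arm moves only by the tool send_rows, never from a script. Its argument "series" is text: rows parted by semicolons, each of 7 numbers parted by spaces: the turn, a rotation vector about the tool's x, y, z in rad, then the shift along the tool's x, y, z in mm, then the opening, from 0 (shut) to 1 (fully open). In form: ax ay az tx ty tz claw; .... A call has 1 to 20 rows; each row is the pose to reach, as a shift and turn from the pose commanded when the call began, along the tool's axes at that moment; what a row does not reach only later rows make up. A row lasts 1/12 s, in which the tool goes at most 41.7 mm and 7.16 degrees, less where a joint would pass 70% of its speed; a pose out of reach is approached as far as the arm can. A call with a gripper value outside its range is refused whole. The fingers move at their own pace and stop on an object; "force" is the grip in N (left out, the last holds). Time passes only in rows, so rows that repeat a pose let the fingers close. It gives the time, the measured TCP pose, the force and the opening at its end, in the units of the state.
- monitor.observe(): the state, without advancing time (a new reading comes with each control period).
- cams.grab_frame(name): name is "scene" or "top"; returns the picture (384x512x3 uint8, red, green, blue); there is no depth.
- cams.get_calibration(name): a dict with "mtx" (3x3 intrinsics, pixels), "origin" and "attitude" of the camera in the world. Camera axes: x right, y down, z forward; pixel columns grow to the right and rows downward; lengths in m; the calibration is good to about 2 mm. A picture is of the moment at which its call begins. get_calibration takes no time and is no camera call.
- bot.job_done(): hands the job in, once; it reports no verdict.
The state is a dict: "clock": time; "qpos": joint angles; "qd": joint speeds; "joint_efforts": joint torques, N m; "position": TCP position; "tool_rot": TCP orientation; "force": force on the tool from outside, world axes, zero at the start; "moment": the same for the moment, N m; "grip_width": finger opening in m.
Only numpy, scipy, OpenCV 4.12 (cv2) and the standard library are available. Lean on these libraries where they do the work, as an engineer would, in place of code of your own. Each camera call takes 0.05 s, during which the arm holds its last target.

### The job

Swing up the photometer's grey flap by its blue fin and leave it standing open, then draw the amber glass filter plate straight out by its orange tab, squeezing it gently (no more than 60 N). Present it in the light gate: hold it upright between the two white posts, clear of the gate, with the middle of its glass in the light beam and its face square to the beam, and finish while still holding it there. Leave the green plate in its slot and do not disturb the other things on the bench.

Things in the scene. Friction and masses are not known exactly. Their poses are not given: they have to be found in the camera images.
- housing: photometer: fixed white box 200 (x) x 230 (y) x 115 mm high; origin under its centre, front faces its -x, z up. Front half: a well under the flap, 6 to 103 mm behind the front face, 218 mm wide, floor at 10 mm height. In it two plate slots along x, centred at x -49, y +35 and -35 mm, between ribs with tops at 55 mm; plates have 1.5 mm play. Rear half solid, red display on top.
- flap (a joint): hinge of the grey flap, rad: 0 = shut (level), 1.57 = upright, stop at 2.0 (leaning back). Opens upward and away from the front; a friction hinge (about 0.2 N m) that stays wherever it is left. May start slightly ajar (up to 0.2).
- flap_hinge (a point): middle of the flap's hinge axis, which runs along the housing's y; fixed on the housing at x = +15 mm, z = 119 mm. The flap is 115 mm long (from the axis to its front edge), 230 mm wide, 6 mm thick.
- flap_grip (a point): grip point on the flap's blue upright fin, moving with it: 142 mm from the hinge axis and 2 mm above its level, 27 mm beyond the flap's front edge, so ahead of the housing's front face (flap shut: 121 mm above the bench). The fin is 10 mm thick (along the housing's y), 20 mm tall, sticks out 40 mm past the flap's edge. Axes: the housing's when shut, turning with the flap.
- plate_amber: the wanted plate, loose, about 60 g, standing in one of the slots, hidden under the shut flap: aluminium frame 60 (x) x 8 (y) x 60 mm high, 46 x 46 mm amber glass, orange tab on top 26 (x) x 10 (y) x 35 mm high; 95 mm in all. Origin at the centre of its lower edge (10 mm above the bench at the start), z up, y = normal of its face.
- plate_amber_tab (a point): point to grip on the orange tab, 82 mm above the plate's lower edge (13 mm below the tab's top).
- plate_amber_glass (a point): centre of the amber glass, 30 mm above the plate's lower edge.
- plate_green: the other plate, of the same size, with green glass and a green tab, in the other slot: stays there. Origin at the centre of its lower edge.
- gate: light gate, fixed: grey base 60 (x) x 150 (y) x 22 mm high and two white posts 28 (x) x 26 (y) mm, tops 92 mm above the bench, centred at y +58 and -58 mm (90 mm free between them). Origin under its centre, z up; the light beam runs along its y from post to post. The post with the red square on top is the lamp.
- gate_beam (a point): middle of the light beam, half-way between the posts, 75 mm above the bench; axes as the gate's.
- beaker: glass beaker, 66 mm across, 85 mm high, loose; bystander. Origin under its centre.
- bottle: amber bottle, 64 mm across, 150 mm high, loose; bystander. Origin under its centre.
- jar: white jar with a blue cap, 60 mm across, 80 mm high, loose; bystander. Origin under its centre.
- tip_box: blue box 120 x 85 x 60 mm high, loose; bystander. Origin under its centre.
- screwdriver: screwdriver lying on the bench, loose; bystander.
- dish: clear flat dish, 90 mm across, 15 mm high, loose; bystander. Origin under its centre.
There are look-alikes about, which are no part of the job. Leave any pink, turquoise or yellow look-alike of the gate alone.

How it is judged:
By the outcome, as a careful person would: the job done as asked, in the order asked, and still so for the second after the job is handed in, while the arm keeps its last pose, push and grip.
It also fails if it takes over 51 s, if anything falls off the work surface, if the arm or the gripper's body presses on something with over 40 N, if the wrist force passes 120 N, or if a joint passes its speed limit or range.

## Working session

There is one attempt and no reset: what is moved stays moved. The work goes in short steps, Python scripts to look and compute and a tool call to move; the robot and the scene stay as the last step left them, time stands still between calls to the robot, and variables do not carry over. Pictures are saved under pics/ and viewed, and the job is handed in when it is done.

Besides the shell and the picture viewer there is one more tool, called after "Emit:" as name(argument=value, ...) on one line, values as JSON. send_rows: Moves the arm, as the interface text tells. Its arguments: {"type":"object","properties":{"series":{"type":"string"},"force":{"type":"number"}},"required":["series"]}

```bash
ls; mkdir -p pics
python3 - <<'E'
from workcell import monitor, cams, bot
import cv2
s=monitor.observe(); print(s)
for n in ("scene","top"):
    c=cams.get_calibration(n); print(n,c)
    im=cams.grab_frame(n); cv2.imwrite(f"pics/{n}0.png",im[:,:,::-1])
E
```

```text
pics
{'clock': 0.0, 'qpos': array([-1.29721116,  0.5220365 , -0.0363484 ,  1.599999  ,  0.02120635,
        1.02108631, -0.11278112]), 'qd': array([-1.14642266e-03, -4.75434049e-04,  6.44245288e-04, -2.00015360e-03,
        5.65770832e-04,  7.10266317e-05, -4.89956735e-04]), 'joint_efforts': array([ 4.25470616e-04, -9.27119350e+01,  1.97965711e+00, -3.69921362e+01,
        1.77521200e-02,  8.31262587e-03, -1.29710608e-05]), 'position': array([0.21057374, 0.58811769, 0.2417147 ]), 'tool_rot': array([-1.57087237e+00,  1.14141967e-03,  1.22704139e+00]), 'force': array([-0.227929  , -0.02472567, -0.28508903]), 'moment': array([-0.02918852,  0.00028537, -0.02131638]), 'grip_width': 0.08530110900840288}
scene {'mtx': array([[432.38229892,   0.        , 258.3119689 ],
       [  0.        , 432.38229892, 186.93046903],
       [  0.        ,   0.        ,   1.        ]]), 'origin': array([1.39526535, 0.72263779, 0.87533727]), 'attitude': array([-2.14547218,  0.00424248,  2.29928791])}
top {'mtx': array([[347.85622665,   0.        , 256.1884112 ],
       [  0.        , 347.85622665, 185.69341721],
       [  0.        ,   0.        ,   1.        ]]), 'origin': array([ 0.3068208 , -0.05847242,  1.37628345]), 'attitude': array([-3.01602148, -0.00355848, -1.55263904])}
```

View pics/scene0.png

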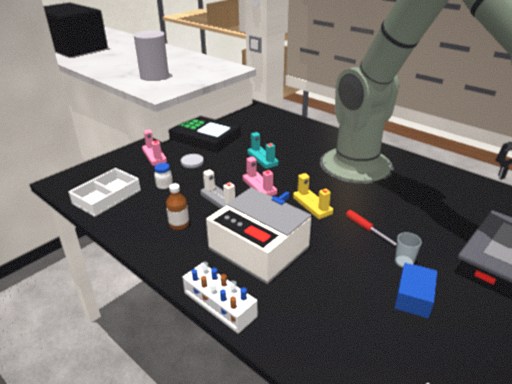

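View pics/top0.png

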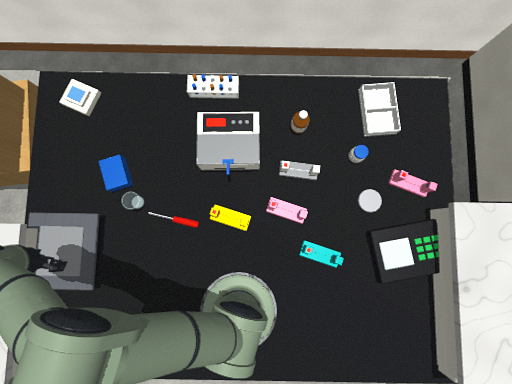

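The top view shows the photometer with its blue fin at (228,163). The candidates for the gate are:
- white/grey at (300,170), with a red square on its left post: this is the one I choose
- pink at (287,210)
- pink at (413,182)
- turquoise at (322,253)
- yellow at (230,217)

In the scene view the white gate is at (217,190). I'll check it in close crops.

Run:
```python
import cv2,numpy as np
t=cv2.imread("pics/top0.png"); s=cv2.imread("pics/scene0.png")
a=cv2.resize(t[100:190,185:335],(800,480),interpolation=cv2.INTER_CUBIC)
cv2.imwrite("pics/top0c.png",a)
b=cv2.resize(s[160:280,190:330],(700,600),interpolation=cv2.INTER_CUBIC)
cv2.imwrite("pics/scene0c.png",b)
```

```text
(no output)
```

View pics/top0c.png

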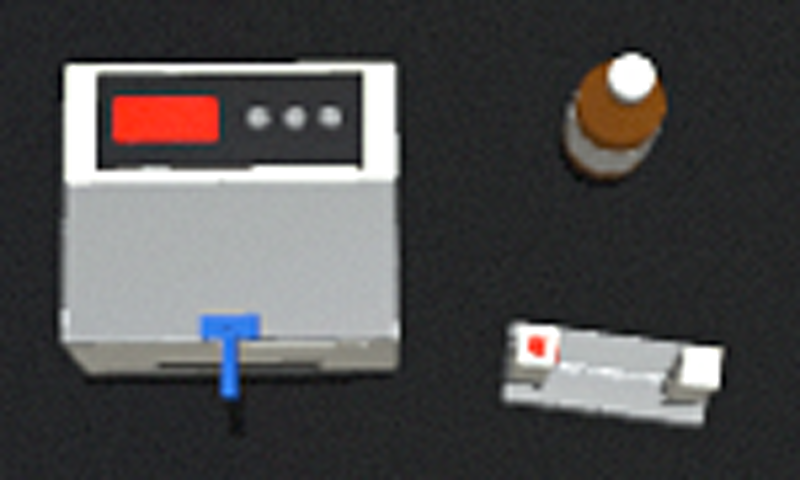

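View pics/scene0c.png

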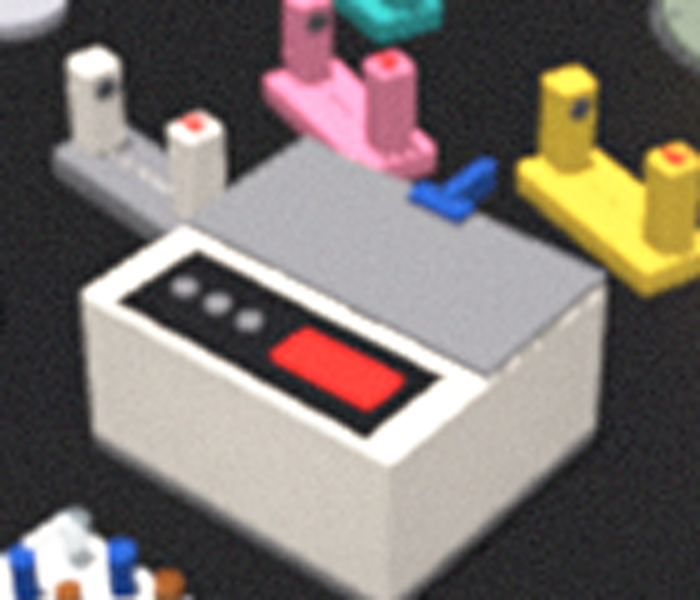

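```bash
cat > h.py <<'E'
import numpy as np, cv2
from scipy.spatial.transform import Rotation as R
from scipy.optimize import least_squares
from workcell import monitor, cams, bot
C={n:cams.get_calibration(n) for n in ("scene","top")}
def proj(n,P):
    c=C[n]; rot=R.from_euler('xyz',c['attitude'])
    p=rot.inv().apply(np.atleast_2d(P)-c['origin']); q=p@c['mtx'].T
    return q[:,:2]/q[:,2:]
def tri(obs):
    f=lambda X: np.concatenate([proj(n,X)[0]-uv for n,uv in obs])
    r=least_squares(f,[0.6,0,0.1]); return r.x, np.abs(r.fun).max()
def T(x,y,yaw,P):
    P=np.asarray(P,float); return R.from_euler('z',yaw).apply(P)+[x,y,0]
tc=lambda u,v:np.array([185+u/5.3333-.4,100+v/5.3333-.4])
sc=lambda u,v:np.array([190+u/5-.4,160+v/5-.4])
E
python3 - <<'E'
from h import *
hs=[('top',(.1,.115,.115),tc(65,62)),('top',(.1,-.115,.115),tc(397,62)),('top',(-.1,-.115,0),tc(398,370)),('top',(-.1,.115,0),tc(85,375)),
('scene',(.1,.115,.115),sc(388,462)),('scene',(.1,.115,0),sc(388,600)),('scene',(.1,-.115,.115),sc(83,290)),('scene',(.1,-.115,0),sc(95,440)),('scene',(-.1,.115,0),sc(597,435))]
r=least_squares(lambda p:np.concatenate([proj(n,T(*p,P))[0]-o for n,P,o in hs]),[.6,0,0],loss='soft_l1')
print('housing',r.x,np.round(np.reshape(r.fun,(-1,2)),1).tolist())
print('rear-left top corner',tri([('top',tc(65,62)),('scene',sc(388,462))]),'rr',tri([('top',tc(397,62)),('scene',sc(83,290))]))
print('flap corners L',tri([('top',tc(62,340)),('scene',sc(605,272))]),'R',tri([('top',tc(398,340)),('scene',sc(310,135))]))
print('fin tip',tri([('top',tc(228,398)),('scene',sc(488,158))]))
print('lamp',tri([('top',tc(537,347)),('scene',sc(195,122))]),'post',tri([('top',tc(700,368)),('scene',sc(95,57))]))
print('housing p',r.x)
h=r.x
print('hinge',T(*h,[.015,0,.119]))
E
```

```text
housing [0.64300949 0.04775886 0.02568586] [[0.7, 0.9], [-0.3, 0.6], [-0.4, 0.6], [1.0, 0.0], [0.1, -0.1], [-0.2, 3.8], [-0.0, 0.4], [0.2, 0.5], [-0.7, 0.3]]
rear-left top corner (array([0.7427544 , 0.16738489, 0.1178349 ]), np.float64(0.026316922562841683)) rr (array([ 0.74664992, -0.06469863,  0.11693138]), np.float64(0.2569901403164465))
flap corners L (array([0.54245026, 0.16050486, 0.12667259]), np.float64(0.09783528008625808)) R (array([ 0.54652487, -0.06877089,  0.12551283]), np.float64(0.2698869934480683))
fin tip (array([0.5038216 , 0.043971  , 0.13579326]), np.float64(0.2322640571417196))
lamp (array([ 0.55052196, -0.16819958,  0.0950829 ]), np.float64(0.20688245069950995)) post (array([ 0.53719862, -0.2819575 ,  0.09518847]), np.float64(0.02544104841823014))
housing p [0.64300949 0.04775886 0.02568586]
hinge [0.65800454 0.04814411 0.119     ]
```

```bash
cat >> h.py <<'E'
def rel(pos,rot,start=None):
    s=monitor.observe()
    p0,r0=(s['position'],R.from_euler('xyz',s['tool_rot'])) if start is None else start
    w=(r0.inv()*rot).as_rotvec(); t=r0.inv().apply(np.asarray(pos)-p0)*1000
    return ' '.join(f'{v:.3f}' for v in w)+' '+' '.join(f'{v:.1f}' for v in t)
HY=0.02
HINGE=np.array([.658,.048,.119])
def toolrot(yaw,tilt):
    """yaw: world heading of plane (0 = along +x); tilt>0: approach points forward (+x) of down"""
    base=R.from_euler('xyz',[-np.pi/2,0,np.pi/2])
    return R.from_euler('z',yaw)*R.from_euler('y',-tilt)*base
def grip(th):
    c,s=np.cos(th),np.sin(th)
    v=np.array([-.142*c+.002*s,0,.142*s+.002*c])
    return HINGE+R.from_euler('z',HY).apply(v)
E
python3 - <<'E'
from h import *
for tilt in (0,.7):
    r=toolrot(HY,tilt); a=r.apply([0,1,0]); print('approach',a,'jaw',r.apply([1,0,0]))
    G=grip(.015); print(G, 'hover tcp',G-.1*a); print(rel(G-.1*a,r))
E
```

```text
approach [-2.22044605e-16  0.00000000e+00 -1.00000000e+00] jaw [-0.01999867  0.99980001  0.        ]
[0.51607436 0.04516111 0.1231297 ] hover tcp [0.51607436 0.04516111 0.2231297 ]
-0.000 -0.364 -0.001 -408.2 19.1 -470.6
approach [ 0.64408885  0.01288349 -0.76484219] jaw [-0.01999867  0.99980001  0.        ]
[0.51607436 0.04516111 0.1231297 ] hover tcp [0.45166548 0.04387276 0.19961391]
-0.692 -0.348 -0.128 -431.1 42.6 -410.4
```

Emit:
send_rows(series="0 -0.36 0 -408 -20 -450 0.6; 0 -0.36 0 -408 -20 -450 0.6; 0 -0.36 0 -408 -20 -450 0.6; 0 -0.36 0 -408 -20 -450 0.6; 0 -0.36 0 -408 -20 -450 0.6; 0 -0.36 0 -408 -20 -450 0.6; 0 -0.36 0 -408 -20 -450 0.6; 0 -0.36 0 -408 -20 -450 0.6; 0 -0.36 0 -408 -20 -450 0.6; 0 -0.36 0 -408 -20 -450 0.6; 0 -0.36 0 -408 -20 -450 0.6; 0 -0.36 0 -408 -20 -450 0.6; 0 -0.36 0 -408 -20 -450 0.6; 0 -0.36 0 -408 -20 -450 0.6; 0 -0.36 0 -408 -20 -450 0.6; 0 -0.36 0 -408 -20 -450 0.6; 0 -0.36 0 -408 -20 -450 0.6; 0 -0.36 0 -408 -20 -450 0.6", force=25)

```text
clock: 1.6
position: [0.4964, 0.0532, 0.2621]
tool_rot: [-1.57, -0.0, 1.587]
force: [-0.1, 0.4, -0.8]
grip_width: 0.0515
```

Run:
```python
from h import *
print(monitor.observe()['qpos'])
for n,(u0,u1,v0,v1) in {"scene":(190,350,120,280),"top":(180,330,90,240)}.items():
    im=cams.grab_frame(n)[:,:,::-1]; cv2.imwrite(f"pics/{n}1.png",im)
    cv2.imwrite(f"pics/{n}1c.png",cv2.resize(im[v0:v1,u0:u1],None,fx=3.7,fy=3.7,interpolation=cv2.INTER_CUBIC))
for tilt in (.35,.7):
    r=toolrot(HY,tilt); a=r.apply([0,1,0])
    G=grip(.015); print(tilt,G-.1*a,rel(G-.1*a,r),'|',rel(G+.008*a,r))
```

```text
[-0.30655844  0.29936539  0.10155708  1.90557332 -0.03746213  0.93906847
  1.40002938]
0.35 [0.48179144 0.04447536 0.21706697] -0.350 -0.002 -0.000 -9.0 45.1 14.7 | -0.350 -0.002 -0.000 -8.9 146.6 -22.3
0.7 [0.45166548 0.04387276 0.19961391] -0.700 -0.002 -0.000 -9.0 62.6 44.9 | -0.700 -0.002 -0.000 -8.9 145.2 -24.8
```

View pics/scene1c.png

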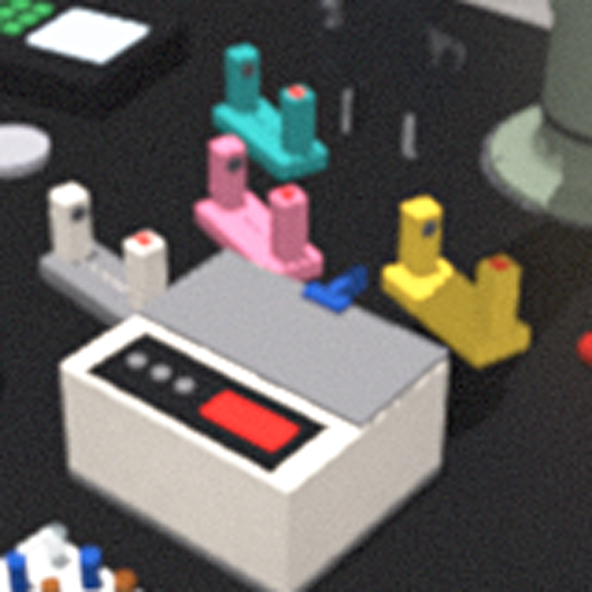

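View pics/top1c.png

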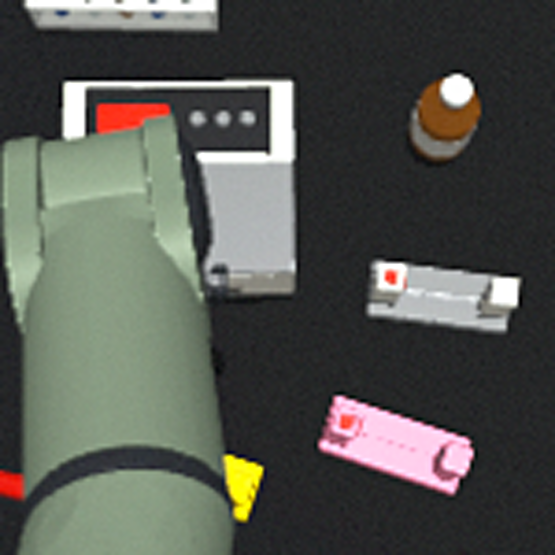

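The top view is now occluded by the arm, but the scene view shows the fin clearly at crop (335,288). I'll tilt the tool forward over the fin.

Emit:
send_rows(series="-0.6 0 0 -9 57 37 0.6; -0.6 0 0 -9 57 37 0.6; -0.6 0 0 -9 57 37 0.6; -0.6 0 0 -9 57 37 0.6; -0.6 0 0 -9 57 37 0.6; -0.6 0 0 -9 57 37 0.6; -0.6 0 0 -9 57 37 0.6; -0.6 0 0 -9 57 37 0.6")

```text
clock: 2.37
position: [0.4531, 0.0309, 0.1962]
tool_rot: [-2.003, 0.049, 1.572]
force: [-0.1, 0.3, 0.5]
grip_width: 0.0514
```

Run:
```python
from h import *
s=monitor.observe();print(s['qpos'],s['position'],s['tool_rot'])
r0=R.from_euler('xyz',s['tool_rot']); a=r0.apply([0,1,0]);print(a, 'tilt',np.arctan2(a[0],-a[2]))
tilt=np.arctan2(a[0],-a[2])
r=toolrot(HY,tilt); a=r.apply([0,1,0]); G=grip(.015)
print(rel(G+.008*a,r))
im=cams.grab_frame('scene')[:,:,::-1]
cv2.imwrite("pics/s2c.png",cv2.resize(im[120:280,220:380],None,fx=3.7,fy=3.7,interpolation=cv2.INTER_CUBIC))
```

```text
[-0.17569011  0.18631302 -0.16411304  2.39746853  0.92387314  0.26267451
  0.38676572] [0.45311851 0.03088613 0.19621474] [-2.00271323  0.04870432  1.57164085]
[ 0.41864962 -0.04386053 -0.90708806] tilt 0.4324019536731002
-0.001 0.003 -0.052 18.2 100.0 -26.9
```

View pics/s2c.png

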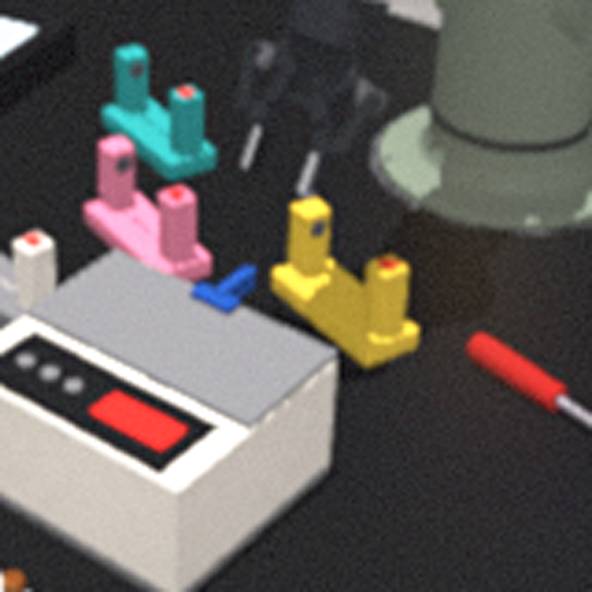

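Run:
```python
from h import *
r=toolrot(HY,.3); a=r.apply([0,1,0]); G=grip(.015); print(rel(G-.08*a,r))
```

```text
0.131 -0.001 -0.053 13.9 12.6 -38.2
```

Emit:
send_rows(series="0.13 0 -0.053 14 13 -38 0.6; 0.13 0 -0.053 14 13 -38 0.6; 0.13 0 -0.053 14 13 -38 0.6; 0.13 0 -0.053 14 13 -38 0.6; 0.13 0 -0.053 14 13 -38 0.6; 0.13 0 -0.053 14 13 -38 0.6")

```text
clock: 2.92
position: [0.4928, 0.0429, 0.1989]
tool_rot: [-1.87, 0.0, 1.586]
force: [0.2, -0.8, 0.6]
grip_width: 0.0512
```

Run:
```python
from h import *
s=monitor.observe();print(s['qpos'],s['position'],s['tool_rot'])
r=toolrot(HY,.3); a=r.apply([0,1,0]); G=grip(.015); print(G-.08*a,rel(G+.008*a,r))
im=cams.grab_frame('scene')[:,:,::-1]
cv2.imwrite("pics/s3c.png",cv2.resize(im[120:280,220:380],None,fx=3.7,fy=3.7,interpolation=cv2.INTER_CUBIC))
```

```text
[ 0.04887742  0.27557448 -0.3532585   2.19925215  0.42584491  0.42486681
  0.9412783 ] [0.49280983 0.04293551 0.19892721] [-1.87034076e+00  1.17380993e-04  1.58627784e+00]
[0.49243748 0.04468831 0.19955661] -0.000 -0.004 -0.001 1.9 87.3 0.1
```

View pics/s3c.png

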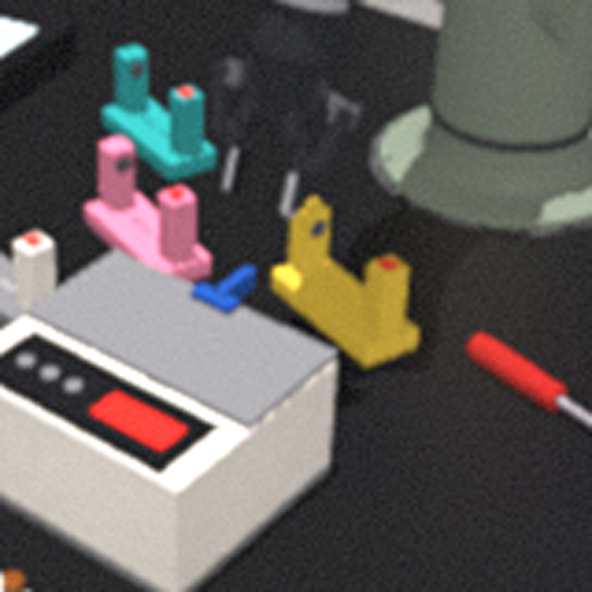

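Emit:
send_rows(series="0 0 0 2 30 0 0.6; 0 0 0 2 60 0 0.6; 0 0 0 2 80 0 0.6; 0 0 0 2 87 0 0.6; 0 0 0 2 87 0 0.6; 0 0 0 2 87 0 0.6")

```text
clock: 3.47
position: [0.5185, 0.0462, 0.1167]
tool_rot: [-1.87, -0.0, 1.588]
force: [-0.8, 0.1, 0.0]
grip_width: 0.0511
```

Run:
```python
from h import *
s=monitor.observe();print(s['position'],s['tool_rot'],s['force'],s['grip_width'])
im=cams.grab_frame('scene')[:,:,::-1]
cv2.imwrite("pics/s4c.png",cv2.resize(im[140:240,230:330],None,fx=6,fy=6,interpolation=cv2.INTER_CUBIC))
```

```text
[0.51854591 0.04619014 0.11667209] [-1.87032788e+00 -1.10178966e-04  1.58816010e+00] [-0.75595463  0.13356269  0.02190192] 0.05109572908682439
```

View pics/s4c.png

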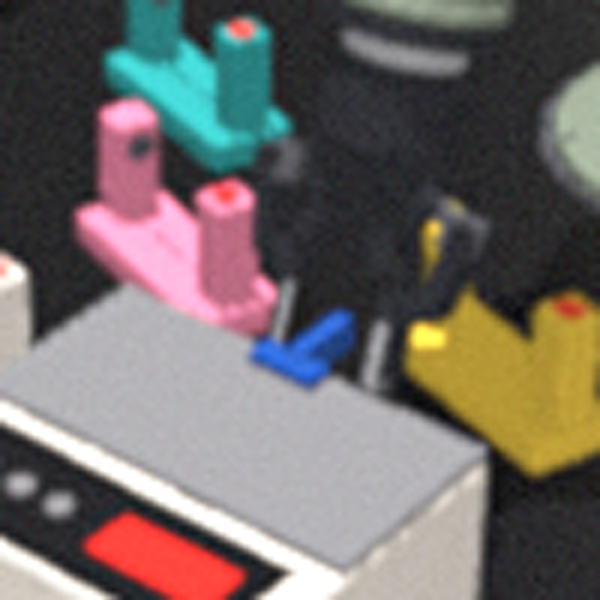

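The fin at (330,345) sits between the two pads, so I'll close on it.

Emit:
send_rows(series="0 0 0 0 0 0 0; 0 0 0 0 0 0 0; 0 0 0 0 0 0 0; 0 0 0 0 0 0 0; 0 0 0 0 0 0 0; 0 0 0 0 0 0 0", force=25)

```text
clock: 4.02
position: [0.5192, 0.0446, 0.1165]
tool_rot: [-1.871, 0.0, 1.586]
force: [1.1, -6.9, 1.2]
grip_width: 0.0101
```

Run:
```python
from h import *
s=monitor.observe();print(s['position'],s['tool_rot'],s['force'],s['grip_width'])
r0=R.from_euler('xyz',s['tool_rot']); p0=s['position']
th0=.015
# tool rotates: tilt .3 -> tilt_end over th; grasp point follows arc. grasp offset from commanded pose
for thd in (0.1,0.2,0.3,0.4,.5,.6,.7,.8,.9,1.0,1.1,1.2,1.3,1.4,1.5,1.6,1.7,1.8):
    tilt=.3-min(thd,.6)
    r=toolrot(HY,tilt); a=r.apply([0,1,0])
    pos=grip(th0+thd)+.008*a
    print(thd,round(tilt,2),np.round(pos,3),rel(pos,r))
```

```text
[0.51917502 0.04456454 0.1165485 ] [-1.87080944e+00  2.89298547e-04  1.58561701e+00] [ 1.07727484 -6.90016245  1.21579274] 0.010060426480353997
0.1 0.2 [0.519 0.045 0.129] 0.100 -0.005 -0.002 0.7 -12.4 -3.4
0.2 0.1 [0.521 0.045 0.143] 0.200 -0.005 -0.001 0.7 -25.1 -9.2
0.3 0.0 [0.524 0.045 0.157] 0.300 -0.005 -0.001 0.7 -37.2 -16.2
0.4 -0.1 [0.528 0.045 0.17 ] 0.400 -0.005 -0.001 0.7 -48.5 -24.4
0.5 -0.2 [0.534 0.046 0.183] 0.500 -0.005 -0.001 0.7 -59.0 -33.6
0.6 -0.3 [0.541 0.046 0.195] 0.600 -0.005 -0.000 0.7 -68.5 -43.9
0.7 -0.3 [0.55  0.046 0.206] 0.600 -0.005 -0.000 0.8 -76.4 -55.6
0.8 -0.3 [0.56  0.046 0.216] 0.600 -0.005 -0.000 0.8 -83.1 -68.2
0.9 -0.3 [0.571 0.046 0.225] 0.600 -0.005 -0.000 0.9 -88.5 -81.3
1.0 -0.3 [0.582 0.046 0.233] 0.600 -0.005 -0.000 1.0 -92.6 -94.9
1.1 -0.3 [0.595 0.047 0.24 ] 0.600 -0.005 -0.000 1.0 -95.3 -108.8
1.2 -0.3 [0.608 0.047 0.245] 0.600 -0.005 -0.000 1.1 -96.6 -122.9
1.3 -0.3 [0.622 0.047 0.249] 0.600 -0.005 -0.000 1.2 -96.5 -137.1
1.4 -0.3 [0.636 0.048 0.252] 0.600 -0.005 -0.000 1.2 -94.9 -151.3
1.5 -0.3 [0.65  0.048 0.253] 0.600 -0.005 -0.000 1.3 -92.0 -165.1
1.6 -0.3 [0.664 0.048 0.253] 0.600 -0.005 -0.000 1.4 -87.7 -178.7
1.7 -0.3 [0.678 0.048 0.252] 0.600 -0.005 -0.000 1.4 -82.1 -191.7
1.8 -0.3 [0.692 0.049 0.249] 0.600 -0.005 -0.000 1.5 -75.2 -204.1
```

The grip width is 10.06 mm, which matches the 10 mm fin. I'll swing it up, turning the tool with the flap at first.

Emit:
send_rows(series="0.05 0 0 -1.5 -6 -1.5 0; 0.1 0 0 -1.5 -12.4 -3.4 0; 0.15 0 0 -1.5 -19 -6 0; 0.2 0 0 -1.5 -25.1 -9.2 0; 0.25 0 0 -1.5 -31.2 -12.5 0; 0.3 0 0 -1.5 -37.2 -16.2 0; 0.35 0 0 -1.5 -43 -20 0; 0.4 0 0 -1.5 -48.5 -24.4 0; 0.45 0 0 -1.5 -54 -29 0; 0.5 0 0 -1.5 -59 -33.6 0; 0.55 0 0 -1.5 -64 -38.6 0; 0.6 0 0 -1.5 -68.5 -43.9 0; 0.6 0 0 -1.5 -68.5 -43.9 0; 0.6 0 0 -1.5 -68.5 -43.9 0")

```text
clock: 5.18
position: [0.5407, 0.045, 0.1947]
tool_rot: [-1.27, -0.002, 1.587]
force: [-2.1, 2.5, 4.2]
grip_width: 0.0095
```

Run:
```python
from h import *
s=monitor.observe();print(s['qpos'],s['position'],s['tool_rot'],s['force'],s['moment'],s['grip_width'])
im=cams.grab_frame('scene')[:,:,::-1]
cv2.imwrite("pics/s5c.png",cv2.resize(im[110:280,190:360],None,fx=3.5,fy=3.5,interpolation=cv2.INTER_CUBIC))
th0=.015
for thd in (.6,.7,.8,.9,1.0,1.1,1.2,1.3,1.4,1.5,1.6,1.7,1.8):
    tilt=.3-min(thd,.75)
    r=toolrot(HY,tilt); a=r.apply([0,1,0])
    pos=grip(th0+thd)+.008*a
    print(thd,round(tilt,2),np.round(pos,3),rel(pos,r))
```

```text
[ 0.15949652  0.64685835 -0.49778619  1.60713282  0.22005743  1.25493089
  1.19363187] [0.54065539 0.04500392 0.19474369] [-1.26959811 -0.00182783  1.58711164] [-2.09237923  2.4535508   4.22180069] [0.713193   0.09162411 0.02776849] 0.009480697630031416
0.6 -0.3 [0.541 0.046 0.195] -0.000 -0.003 0.003 0.6 -0.2 -0.1
0.7 -0.4 [0.549 0.046 0.206] 0.100 -0.003 0.003 0.7 -13.4 -4.6
0.8 -0.45 [0.559 0.046 0.217] 0.150 -0.003 0.003 0.7 -26.1 -10.7
0.9 -0.45 [0.57  0.046 0.226] 0.150 -0.003 0.003 0.8 -38.0 -18.5
1.0 -0.45 [0.581 0.046 0.233] 0.150 -0.003 0.003 0.8 -49.0 -27.4
1.1 -0.45 [0.594 0.047 0.24 ] 0.150 -0.003 0.003 0.9 -59.1 -37.4
1.2 -0.45 [0.607 0.047 0.246] 0.150 -0.003 0.003 0.9 -68.2 -48.3
1.3 -0.45 [0.621 0.047 0.25 ] 0.150 -0.003 0.003 1.0 -76.1 -60.1
1.4 -0.45 [0.634 0.048 0.252] 0.150 -0.003 0.003 1.0 -82.8 -72.6
1.5 -0.45 [0.649 0.048 0.254] 0.150 -0.003 0.003 1.1 -88.2 -85.7
1.6 -0.45 [0.663 0.048 0.254] 0.150 -0.003 0.003 1.2 -92.3 -99.3
1.7 -0.45 [0.677 0.048 0.252] 0.150 -0.003 0.003 1.2 -95.0 -113.2
1.8 -0.45 [0.691 0.049 0.249] 0.150 -0.003 0.003 1.2 -96.3 -127.4
```

View pics/s5c.png

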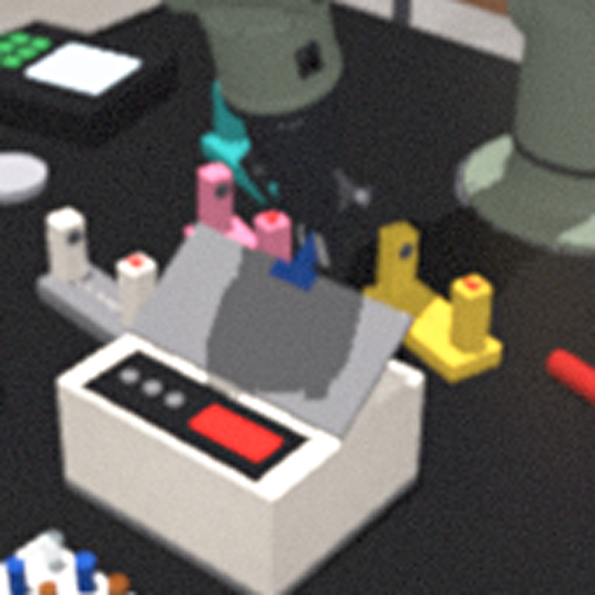

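The flap is up about 0.6 rad with the fin held and low forces. I'll continue with the pivoting part.

Emit:
send_rows(series="0.05 0 0 0 -7 -2 0; 0.1 0 0 0 -13.4 -4.6 0; 0.13 0 0 0 -20 -7.4 0; 0.15 0 0 0 -26.1 -10.7 0; 0.15 0 0 0 -32 -14.5 0; 0.15 0 0 0 -38 -18.5 0; 0.15 0 0 0 -43.6 -23 0; 0.15 0 0 0 -49 -27.4 0; 0.15 0 0 0 -54.2 -32.3 0; 0.15 0 0 0 -59.1 -37.4 0; 0.15 0 0 0 -63.8 -42.8 0; 0.15 0 0 0 -68.2 -48.3 0; 0.15 0 0 0 -68.2 -48.3 0; 0.15 0 0 0 -68.2 -48.3 0", force=20)

```text
clock: 6.4
position: [0.607, 0.0469, 0.2457]
tool_rot: [-1.121, -0.003, 1.588]
force: [-1.1, 9.5, 1.8]
grip_width: 0.0094
```

Run:
```python
from h import *
s=monitor.observe();print(s['qpos'],s['position'],s['tool_rot'],s['force'],s['moment'],s['grip_width'])
im=cams.grab_frame('scene')[:,:,::-1]
cv2.imwrite("pics/s6c.png",cv2.resize(im[80:280,170:370],None,fx=3,fy=3,interpolation=cv2.INTER_CUBIC))
th0=.015
for thd in (1.2,1.3,1.4,1.5,1.6,1.7,1.8):
    tilt=.3-min(thd,.75)
    r=toolrot(HY,tilt); a=r.apply([0,1,0])
    pos=grip(th0+thd)+.008*a
    print(thd,round(tilt,2),np.round(pos,3),rel(pos,r))
```

```text
[ 0.10280163  0.78608221 -0.46970319  1.23200719  0.19559336  1.62584077
  1.24077455] [0.60701651 0.04690863 0.24565864] [-1.1208725  -0.00311945  1.58780113] [-1.11184914  9.45566277  1.75053765] [ 1.4932588  -0.23383864 -0.5307889 ] 0.009402075441052685
1.2 -0.45 [0.607 0.047 0.246] 0.000 -0.001 0.004 0.1 0.0 0.0
1.3 -0.45 [0.621 0.047 0.25 ] 0.000 -0.001 0.004 0.2 -9.6 -10.5
1.4 -0.45 [0.634 0.048 0.252] 0.000 -0.001 0.004 0.2 -18.1 -21.8
1.5 -0.45 [0.649 0.048 0.254] 0.000 -0.001 0.004 0.3 -25.4 -34.0
1.6 -0.45 [0.663 0.048 0.254] 0.000 -0.001 0.004 0.3 -31.4 -46.8
1.7 -0.45 [0.677 0.048 0.252] 0.000 -0.001 0.004 0.4 -36.2 -60.2
1.8 -0.45 [0.691 0.049 0.249] 0.000 -0.001 0.004 0.4 -39.6 -74.0
```

View pics/s6c.png

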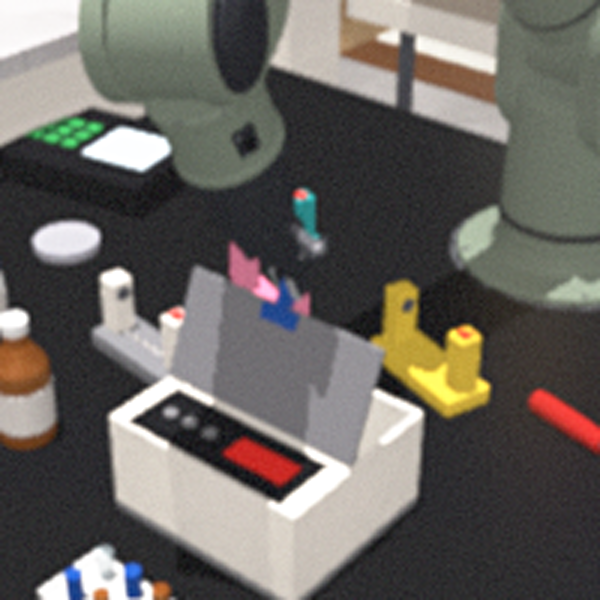

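Emit:
send_rows(series="0 0 0 0.5 -5 -5 0; 0 0 0 1 -9.6 -10.5 0; 0 0 0 1.2 -14 -16 0; 0 0 0 1.5 -18.1 -21.8 0; 0 0 0 1.5 -22 -28 0; 0 0 0 1.5 -25.4 -34 0; 0 0 0 1.5 -28.6 -40.3 0; 0 0 0 1.5 -31.4 -46.8 0; 0 0 0 1.5 -34 -53.5 0; 0 0 0 1.5 -36.2 -60.2 0; 0 0 0 1.5 -38 -67 0; 0 0 0 1.5 -38 -67 0; 0 0 0 1.5 -38 -67 0")

```text
clock: 7.53
position: [0.6841, 0.0491, 0.2508]
tool_rot: [-1.121, -0.002, 1.587]
force: [1.5, 6.3, 3.9]
grip_width: 0.0093
```

Run:
```python
from h import *
s=monitor.observe();print(s['qpos'],s['position'],s['tool_rot'],s['force'],s['moment'],s['grip_width'])
im=cams.grab_frame('scene')[:,:,::-1]
cv2.imwrite("pics/s7c.png",cv2.resize(im[80:280,170:370],None,fx=3,fy=3,interpolation=cv2.INTER_CUBIC))
```

```text
[ 0.04425634  0.92633509 -0.43956799  0.92139444  0.22451274  1.78644265
  1.27790742] [0.68412059 0.04911797 0.25076882] [-1.1213938  -0.00241365  1.5874146 ] [1.5481238  6.33761413 3.89628903] [ 0.91012116 -0.28361962 -0.33350258] 0.009261686437528407
```

View pics/s7c.png

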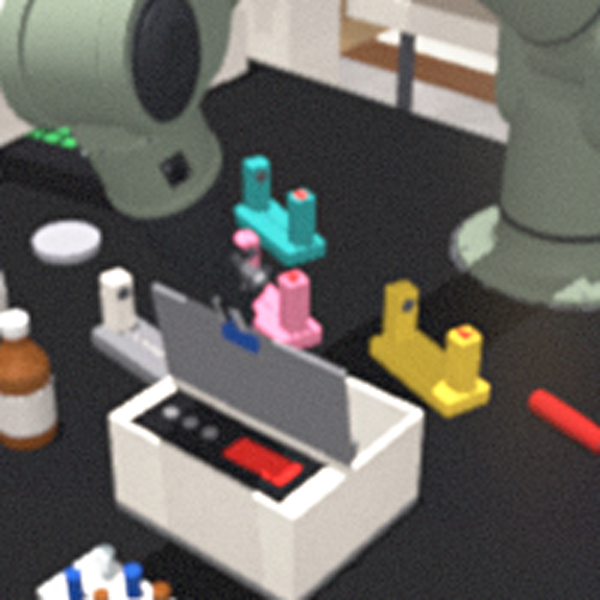

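The flap stands at roughly 1.75 rad, leaning slightly back. I'll release it and retreat along the fin.

Emit:
send_rows(series="0 0 0 0 0 0 0.4; 0 0 0 0 0 0 0.4; 0 0 0 0 0 0 0.4; 0 0 0 0 0 0 0.4; 0 0 0 0 -15 3 0.4; 0 0 0 0 -40 8 0.4; 0 0 0 0 -75 16 0.4; 0 0 0 0 -110 24 0.4; 0 0 0 0 -110 24 0.4")

```text
clock: 8.33
position: [0.6958, 0.0447, 0.3151]
tool_rot: [-1.108, 0.002, 1.582]
force: [0.5, -0.1, -0.7]
grip_width: 0.0338
```

Run:
```python
from h import *
s=monitor.observe();print(s['qpos'],s['position'],s['tool_rot'],s['force'],s['grip_width'])
r=toolrot(.0,0)
print(rel([.6,.2,.42],toolrot(.3,0)),'|',rel([.40,.42,.40],toolrot(.4,0)))
im=cams.grab_frame('scene')[:,:,::-1]
cv2.imwrite("pics/s8c.png",cv2.resize(im[80:280,170:370],None,fx=3,fy=3,interpolation=cv2.INTER_CUBIC))
```

```text
[-0.1250633   0.90998171 -0.00416047  0.77176592 -0.05023982  1.91915709
  1.44760602] [0.69581153 0.04474564 0.3150922 ] [-1.10848095  0.00162877  1.58248589] [ 0.46897537 -0.14951834 -0.74797547] 0.03382204065596713
-0.459 -0.284 0.065 156.2 -52.2 131.0 | -0.457 -0.382 0.088 378.5 53.4 299.0
```

View pics/s8c.png

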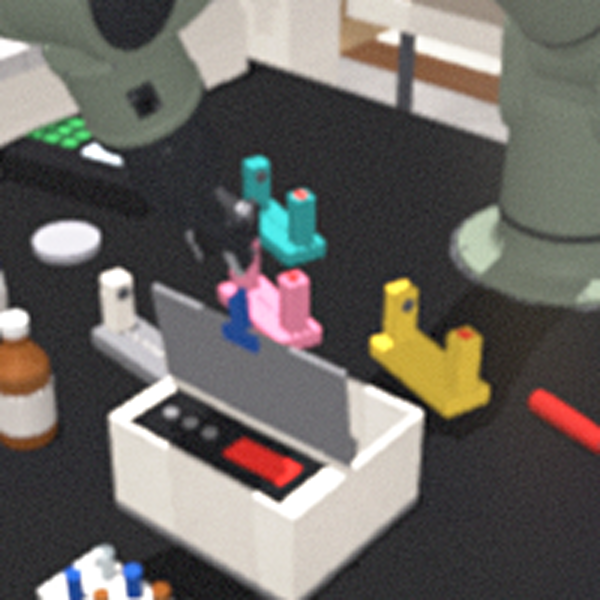

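Emit:
send_rows(series="-0.1 0 0 0 -10 30 0.4; -0.46 -0.38 0.09 378 53 299 0.4; -0.46 -0.38 0.09 378 53 299 0.4; -0.46 -0.38 0.09 378 53 299 0.4; -0.46 -0.38 0.09 378 53 299 0.4; -0.46 -0.38 0.09 378 53 299 0.4; -0.46 -0.38 0.09 378 53 299 0.4; -0.46 -0.38 0.09 378 53 299 0.4; -0.46 -0.38 0.09 378 53 299 0.4; -0.46 -0.38 0.09 378 53 299 0.4; -0.46 -0.38 0.09 378 53 299 0.4; -0.46 -0.38 0.09 378 53 299 0.4; -0.46 -0.38 0.09 378 53 299 0.4; -0.46 -0.38 0.09 378 53 299 0.4; -0.46 -0.38 0.09 378 53 299 0.4")

```text
clock: 9.63
position: [0.3986, 0.4211, 0.4005]
tool_rot: [-1.575, 0.004, 1.974]
force: [0.6, -0.8, -0.4]
grip_width: 0.0342
```

Run:
```python
from h import *
s=monitor.observe();print(s['clock'],s['qpos'],s['position'],s['tool_rot'])
im=cams.grab_frame('top')[:,:,::-1];cv2.imwrite("pics/top9.png",im)
cv2.imwrite("pics/top9c.png",cv2.resize(im[90:190,180:330],None,fx=5.3333,fy=5.3333,interpolation=cv2.INTER_CUBIC))
im=cams.grab_frame('scene')[:,:,::-1];cv2.imwrite("pics/scene9.png",im)
```

```text
9.6333 [-0.7286122   0.33377476 -0.26124511  1.48904592  0.09317544  1.3285429
  0.97545786] [0.39856588 0.42111045 0.40050763] [-1.5753958   0.00385045  1.97374294]
```

View pics/top9c.png

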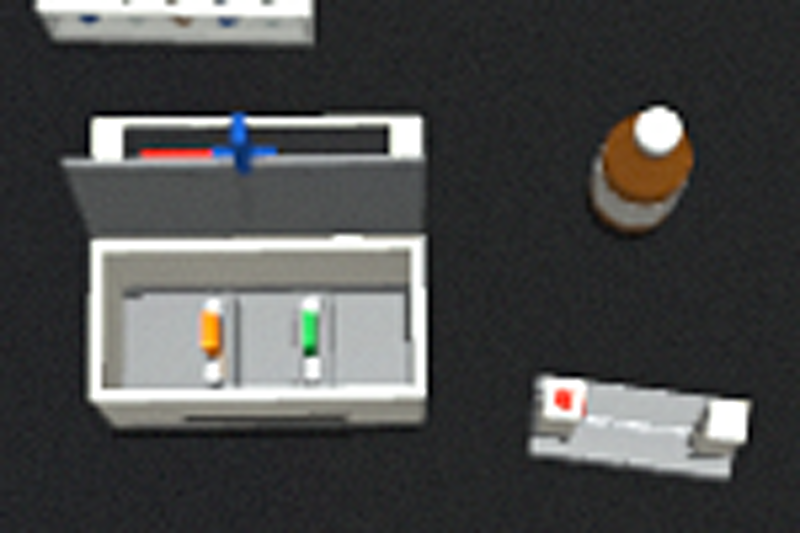

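View pics/top9.png

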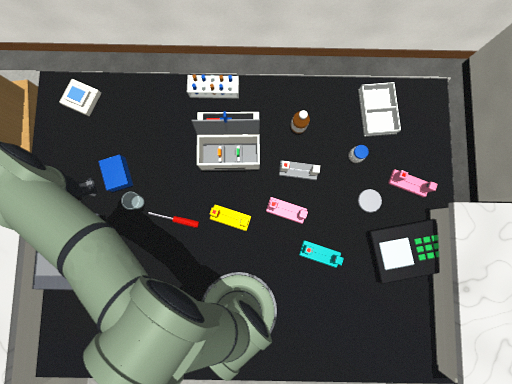

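View pics/scene9.png

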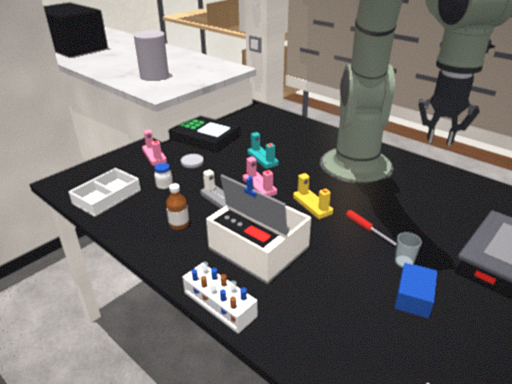

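The flap stays standing open. In the top crop the amber plate, with its orange tab at (211,333), is in the +y slot. The green plate, tab at (310,333), is in the -y slot. Next I'll refine the positions.

```bash
cat >> h.py <<'E'
def ray(n,uv,z):
    c=C[n]; rot=R.from_euler('xyz',c['attitude'])
    d=rot.apply(np.linalg.solve(c['mtx'],[uv[0],uv[1],1])); return c['origin']+d*(z-c['origin'][2])/d[2]
E
python3 - <<'E'
from h import *
im=cv2.imread('pics/top9.png'); hsv=cv2.cvtColor(im,cv2.COLOR_BGR2HSV).astype(int)
def cent(mask,box):
    u0,u1,v0,v1=box; m=np.zeros(mask.shape,bool); m[v0:v1,u0:u1]=mask[v0:v1,u0:u1]
    v,u=np.nonzero(m); return np.array([u.mean(),v.mean()]),len(u),(u.min(),u.max(),v.min(),v.max())
H,S,V=hsv[...,0],hsv[...,1],hsv[...,2]
oa=cent((S>150)&(H>5)&(H<25)&(V>90),(210,230,140,166)); g=cent((S>120)&(H>45)&(H<85)&(V>60),(228,250,140,166))
print(oa,g); print('orange at z .105',ray('top',oa[0],.105),'.095',ray('top',oa[0],.095),'green',ray('top',g[0],.105))
tt=lambda u,v:np.array([180+u/5.3333-.4,90+v/5.3333-.4])
# housing refit incl. top-view opening
hs=[('top',(.1,.115,.115),tt(91,117)),('top',(.1,-.115,.115),tt(425,117)),('top',(-.1,-.115,0),tt(425,424)),('top',(-.1,.115,0),tt(112,430)),
('top',(-.1,.115,.115),tt(89,400)),('top',(-.1,-.115,.115),tt(427,400)),
('scene',(.1,.115,.115),sc(388,462)),('scene',(.1,-.115,.115),sc(83,290)),('scene',(.1,-.115,0),sc(95,440)),('scene',(-.1,.115,0),sc(597,435))]
for sel in (hs,[h for h in hs if h[0]=='top'],[h for h in hs if h[0]=='scene']):
    r=least_squares(lambda p:np.concatenate([proj(n,T(*p,P))[0]-o for n,P,o in sel]),[.6,0,0],loss='soft_l1')
    print('housing',r.x,np.round(np.reshape(r.fun,(-1,2)),1).tolist())
    print('  slot',T(*r.x,[[-.049,.035,.105],[-.049,-.035,.105]]).round(4).tolist())
E
```

```text
(array([219.04347826, 152.34782609]), 23, (np.int64(218), np.int64(220), np.int64(149), np.int64(156))) (array([237.5, 152.5]), 16, (np.int64(237), np.int64(238), np.int64(149), np.int64(156)))
orange at z .105 [0.59003813 0.08062101 0.105     ] .095 [0.59226594 0.08171513 0.095     ] green [0.59076333 0.01183844 0.105     ]
housing [0.64292973 0.04785852 0.02350942] [[0.8, 0.6], [-0.5, 0.3], [-0.5, 0.6], [0.8, -0.3], [0.4, 0.0], [-0.5, -0.3], [0.0, -0.0], [0.0, 0.3], [0.3, 0.4], [-0.6, 0.4]]
  slot [[0.5931, 0.0817, 0.105], [0.5948, 0.0117, 0.105]]
housing [0.64347094 0.04818835 0.02576436] [[0.7, 0.5], [-0.6, 0.1], [-0.5, 0.4], [0.8, -0.4], [0.3, -0.1], [-0.6, -0.5]]
  slot [[0.5936, 0.0819, 0.105], [0.5954, 0.0119, 0.105]]
housing [0.64213598 0.0474485  0.02159564] [[-0.0, -0.3], [0.2, 0.1], [0.4, 0.1], [-0.6, 0.2]]
  slot [[0.5924, 0.0814, 0.105], [0.5939, 0.0114, 0.105]]
```

```bash
sed -i 's/^HY=.*/HY=0.022/' h.py
python3 - <<'E'
from h import *
print(rel([.593,.0812,.22],toolrot(HY,0)))
E
```

```text
0.005 0.377 -0.004 -385.5 182.2 -45.5
```

Emit:
send_rows(series="0.005 0.38 0 -385 120 -46 0.4; 0.005 0.38 0 -385 120 -46 0.4; 0.005 0.38 0 -385 120 -46 0.4; 0.005 0.38 0 -385 120 -46 0.4; 0.005 0.38 0 -385 120 -46 0.4; 0.005 0.38 0 -385 120 -46 0.4; 0.005 0.38 0 -385 120 -46 0.4; 0.005 0.38 0 -385 120 -46 0.4; 0.005 0.38 0 -385 120 -46 0.4; 0.005 0.38 0 -385 120 -46 0.4; 0.005 0.38 0 -385 120 -46 0.4; 0.005 0.38 0 -385 182 -46 0.4; 0.005 0.38 0 -385 182 -46 0.4; 0.005 0.38 0 -385 182 -46 0.4; 0.005 0.38 0 -385 182 -46 0.4")

```text
clock: 10.98
position: [0.5927, 0.0816, 0.2199]
tool_rot: [-1.569, 0.003, 1.589]
force: [-0.4, 0.7, 1.9]
grip_width: 0.0342
```

Run:
```python
from h import *
s=monitor.observe();print(s['clock'],s['qpos'],s['position'],s['tool_rot'],s['grip_width'])
print(rel([.593,.0812,.13],toolrot(HY,0)),'|',rel([.593,.0812,.084],toolrot(HY,0)))
for n,(u0,u1,v0,v1) in {"scene":(170,370,80,280),"top":(170,320,80,230)}.items():
    im=cams.grab_frame(n)[:,:,::-1]
    cv2.imwrite(f"pics/{n}10.png",cv2.resize(im[v0:v1,u0:u1],(600,600),interpolation=cv2.INTER_CUBIC))
```

```text
10.9833 [-0.2063576   0.50362768 -0.044512    1.69428158  0.03028657  0.94638944
  1.32582829] [0.59266638 0.08162685 0.21990549] [-1.56947743  0.00348081  1.58893669] 0.03424170060507826
-0.001 -0.004 -0.003 -0.1 89.9 -0.4 | -0.001 -0.004 -0.003 0.0 135.9 -0.5
```

View pics/scene10.png

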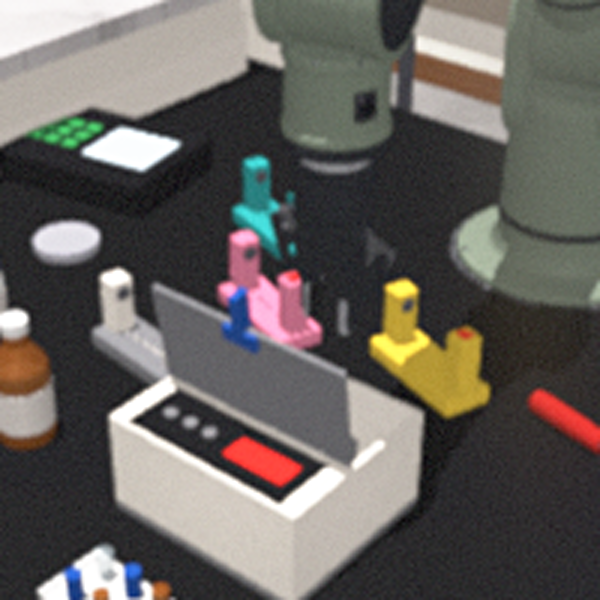

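View pics/top10.png

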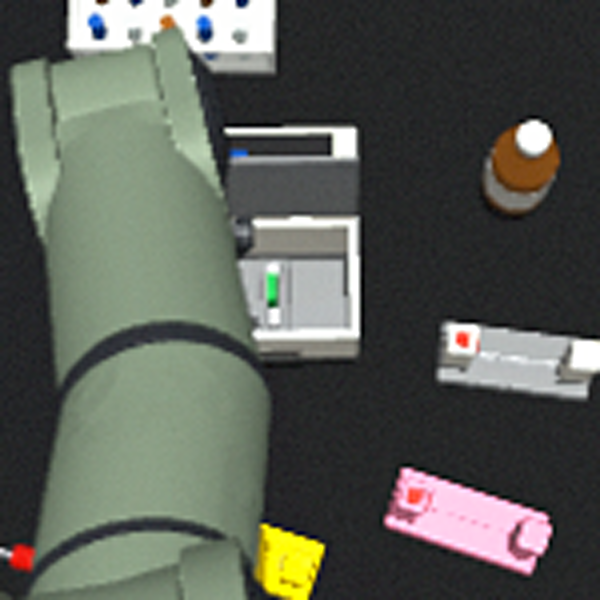

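Run:
```python
from h import *
for dz in (-.011,0,.008,.02):
  for dx in (-.02,.02):
    print(dz,dx,((proj('scene',[.5927,.0816+dx,.22+dz])[0]-[170,80])*3).round())
```

```text
-0.011 -0.02 [311. 315.]
-0.011 0.02 [344. 330.]
0 -0.02 [311. 305.]
0 0.02 [344. 320.]
0.008 -0.02 [311. 298.]
0.008 0.02 [344. 313.]
0.02 -0.02 [312. 287.]
0.02 0.02 [345. 302.]
```

Emit:
send_rows(series="0 0 0 0 35 0 0.4; 0 0 0 0 70 0 0.4; 0 0 0 0 95 0 0.4; 0 0 0 0 110 0 0.4; 0 0 0 0 122 0 0.4; 0 0 0 0 130 0 0.4; 0 0 0 0 136 0 0.4; 0 0 0 0 136 0 0.4; 0 0 0 0 136 0 0.4")

```text
clock: 11.83
position: [0.5934, 0.0822, 0.0848]
tool_rot: [-1.572, 0.003, 1.59]
force: [0.5, 0.1, -0.2]
grip_width: 0.0343
```

No contact on the way down. I'll close gently.

Emit:
send_rows(series="0 0 0 0 0 0 0.2; 0 0 0 0 0 0 0.1; 0 0 0 0 0 0 0; 0 0 0 0 0 0 0; 0 0 0 0 0 0 0; 0 0 0 0 0 0 0", force=35)

```text
clock: 12.33
position: [0.5934, 0.0822, 0.0849]
tool_rot: [-1.572, 0.003, 1.59]
force: [-0.1, -0.3, 8.5]
grip_width: 0.0089
```

Run:
```python
from h import *
s=monitor.observe();print(s['clock'],s['position'],s['tool_rot'],s['force'],s['moment'],s['grip_width'])
```

```text
12.3333 [0.59336505 0.08219044 0.08490338] [-1.57215946  0.002741    1.58982403] [-0.06043226 -0.31053503  8.46391443] [-0.13173788  0.27803226 -0.05027927] 0.00887783773919049
```

Emit:
send_rows(series="0 0 0 0 -4 0 0; 0 0 0 0 -10 0 0; 0 0 0 0 -18 0 0; 0 0 0 0 -28 0 0; 0 0 0 0 -40 0 0; 0 0 0 0 -55 0 0; 0 0 0 0 -75 0 0; 0 0 0 0 -100 0 0; 0 0 0 0 -125 0 0; 0 0 0 0 -145 0 0; 0 0 0 0 -145 0 0; 0 0 0 0 -145 0 0")

```text
clock: 13.33
position: [0.5933, 0.0827, 0.2309]
tool_rot: [-1.573, 0.002, 1.59]
force: [-0.3, -0.4, -0.9]
grip_width: 0.0098
```

Run:
```python
from h import *
s=monitor.observe();print(s['clock'],s['position'],s['tool_rot'],s['force'],s['moment'],s['grip_width'],s['qpos'])
for n,(u0,u1,v0,v1) in {"scene":(170,370,80,280),"top":(170,320,80,230)}.items():
    im=cams.grab_frame(n)[:,:,::-1]
    cv2.imwrite(f"pics/{n}11.png",cv2.resize(im[v0:v1,u0:u1],(600,600),interpolation=cv2.INTER_CUBIC))
```

```text
13.3333 [0.59326757 0.08267909 0.23091217] [-1.57349445  0.00235441  1.58990076] [-0.28980375 -0.36991932 -0.9362512 ] [0.04329378 0.01181823 0.01276176] 0.009787686250824811 [-0.20782564  0.49066454 -0.0442646   1.68477799  0.02890613  0.96465558
  1.32660623]
```

View pics/scene11.png

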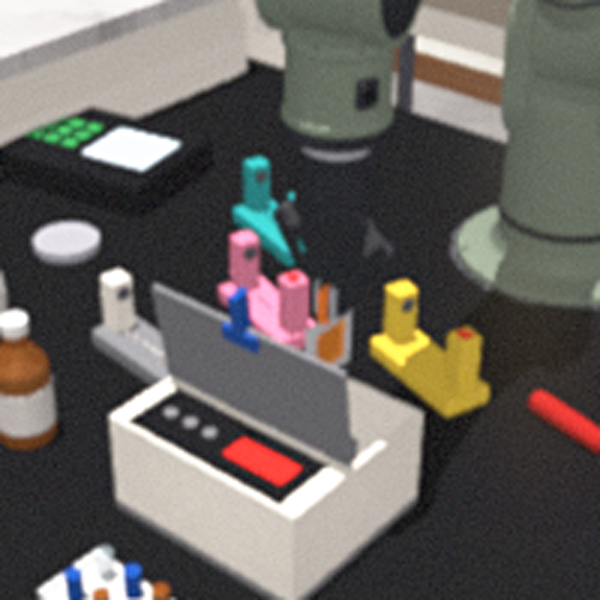

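The amber plate is held clear of the well and the flap is still open. Next I'll refine the gate pose.

Run:
```python
import cv2
t=cv2.imread("pics/top9.png"); s=cv2.imread("pics/scene0.png")
cv2.imwrite("pics/gt.png",cv2.resize(t[152:188,272:326],None,fx=14,fy=14,interpolation=cv2.INTER_CUBIC))
cv2.imwrite("pics/gs.png",cv2.resize(s[160:215,195:245],None,fx=10.5,fy=10.5,interpolation=cv2.INTER_CUBIC))
```

```text
(no output)
```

View pics/gt.png

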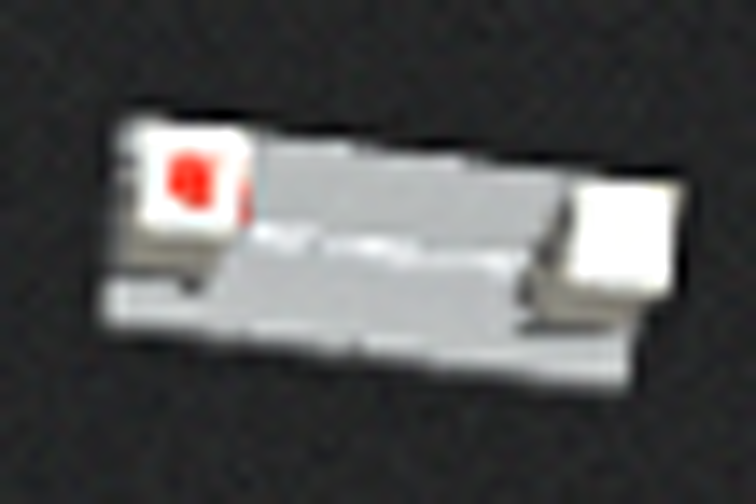

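View pics/gs.png

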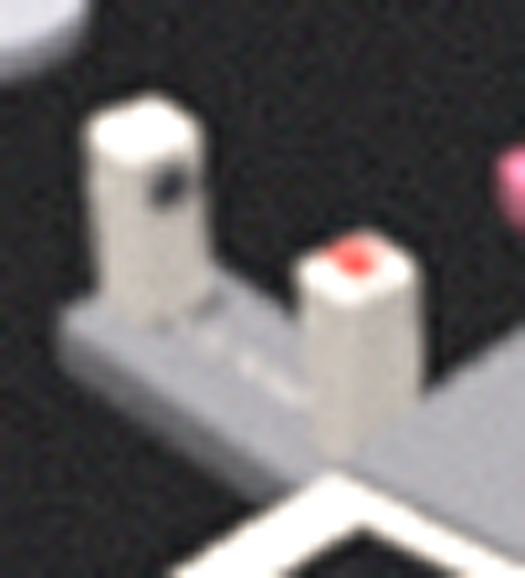

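Run:
```python
from h import *
a=lambda u,v:np.array([272+u/14-.46,152+v/14-.46]); b=lambda u,v:np.array([195+u/10.5-.45,160+v/10.5-.45])
hs=[('top',(0,.058,.092),a(194,178)),('top',(0,-.058,.092),a(626,236)),('top',(-.03,.075,0),a(102,327)),('top',(-.03,-.075,0),a(628,391)),('top',(.03,.075,.022),a(120,115)),
('scene',(0,.058,.092),b(357,262)),('scene',(0,-.058,.092),b(145,130)),('scene',(.03,-.075,.022),b(62,330))]
for sel in (hs,hs[:5],hs[5:]):
    r=least_squares(lambda p:np.concatenate([proj(n,T(*p,P))[0]-o for n,P,o in sel]),[.54,-.22,-.1],loss='soft_l1')
    print('gate',r.x.round(4),np.round(np.reshape(r.fun,(-1,2)),1).tolist())
p=tri([hs[0][::2],hs[5][::2]])[0];q=tri([hs[1][::2],hs[6][::2]])[0]
print(p,q,(p+q)/2,np.arctan2(-(p-q)[0],(p-q)[1]))
```

```text
gate [ 0.5457 -0.2258 -0.103 ] [[-0.0, 0.1], [-0.1, -0.3], [-0.5, 0.6], [-0.8, 0.5], [0.3, -0.0], [0.1, 0.5], [-0.5, -0.0], [-0.8, -1.2]]
gate [ 0.5464 -0.2266 -0.0983] [[0.2, -0.0], [0.1, -0.6], [-0.3, 0.5], [-0.6, 0.2], [0.5, -0.1]]
gate [ 0.5456 -0.2239 -0.1064] [[0.5, 0.7], [-0.1, 0.1], [-0.4, -1.1]]
[ 0.55180194 -0.16810184  0.09386449] [ 0.53815648 -0.28354939  0.09133813] [ 0.54497921 -0.22582561  0.09260131] -0.11765032121722499
```

Run:
```python
from h import *
print(rel([.5455,-.2255,.235],toolrot(-.107,0)))
```

```text
-0.000 0.126 -0.003 -307.1 -5.1 52.9
```

Emit:
send_rows(series="0 0 0 -10 -5 5 0; 0 0.02 0 -35 -5 12 0; 0 0.05 0 -70 -5 20 0; 0 0.08 0 -105 -5 28 0; 0 0.1 0 -140 -5 35 0; 0 0.126 0 -175 -5 42 0; 0 0.126 0 -210 -5 50 0; 0 0.126 0 -240 -5 53 0; 0 0.126 0 -270 -5 53 0; 0 0.126 0 -292 -5 53 0; 0 0.126 0 -307 -5 53 0; 0 0.126 0 -307 -5 53 0; 0 0.126 0 -307 -5 53 0; 0 0.126 0 -307 -5 53 0")

```text
clock: 14.6
position: [0.5453, -0.2249, 0.2346]
tool_rot: [-1.57, 0.002, 1.464]
force: [0.1, 0.1, -0.2]
grip_width: 0.0095
```

Run:
```python
from h import *
s=monitor.observe();print(s['clock'],s['position'],s['tool_rot'],s['force'],s['grip_width'],s['qpos'])
print(rel([.5455,-.2255,.120],toolrot(-.107,0)))
for n,(u0,u1,v0,v1) in {"scene":(150,290,70,270),"top":(170,370,80,230)}.items():
    im=cams.grab_frame(n)[:,:,::-1];cv2.imwrite(f"pics/{n}12f.png",im)
    cv2.imwrite(f"pics/{n}12.png",cv2.resize(im[v0:v1,u0:u1],None,fx=3,fy=3,interpolation=cv2.INTER_CUBIC))
```

```text
14.6 [ 0.54531701 -0.22487136  0.23464874] [-1.57046248  0.00237283  1.46420954] [ 0.11157098  0.09217577 -0.24809947] 0.009454909154020655 [ 0.25730483  0.47383831  0.04518933  1.7072554  -0.02222976  0.96090701
  1.77446191]
-0.000 0.000 -0.002 -0.3 114.6 -0.3
```

View pics/scene12.png

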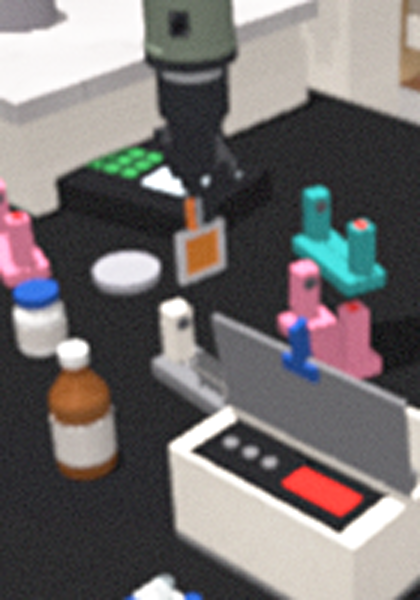

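View pics/top12.png

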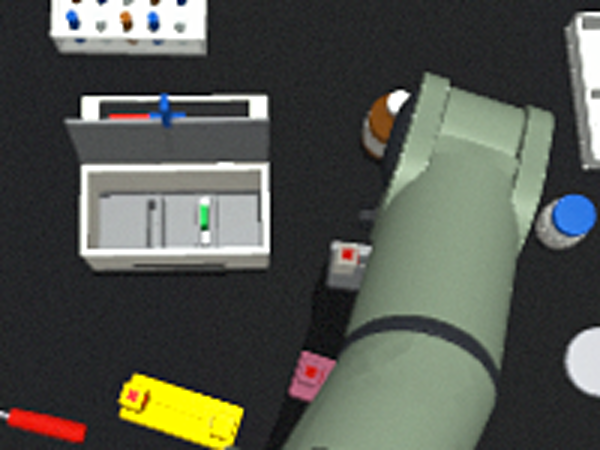

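The scene crop shows the plate hanging upright at (202,252) above the white gate. The top view shows the green plate still in its slot and the flap open. I'll measure the plate's pose in the grip.

Run:
```python
import cv2
s=cv2.imread("pics/scene12f.png")
cv2.imwrite("pics/p12.png",cv2.resize(s[130:170,200:235],None,fx=15,fy=15,interpolation=cv2.INTER_CUBIC))
```

```text
(no output)
```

View pics/p12.png

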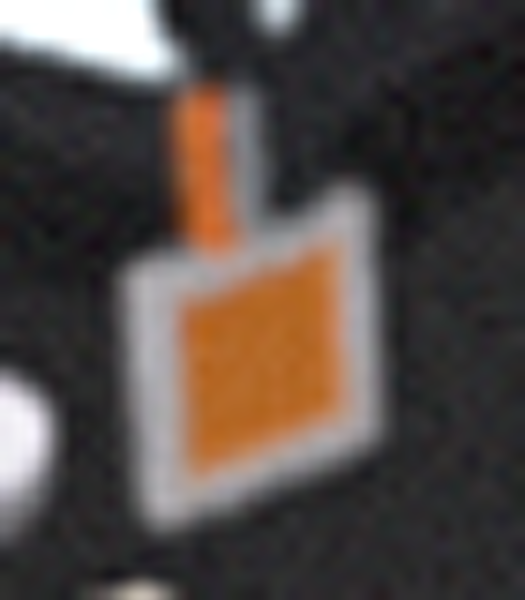

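Run:
```python
from h import *
a=lambda u,v:np.array([200+u/15-.47,130+v/15-.47])
P=np.array([(.023,.003,.053),(-.023,.003,.053),(-.023,.003,.007),(.023,.003,.007)])
O=[a(182,300),a(342,247),a(345,412),a(190,470)]
s=monitor.observe(); r0=R.from_euler('xyz',s['tool_rot'])
yaw=s['tool_rot'][2]-np.pi/2
def f(p,full=0):
    dx,dz,t=p
    Q=R.from_euler('zy',[yaw,t]).apply(P-[0,0,.082])+R.from_euler('z',yaw).apply([dx,0,0])+s['position']+[0,0,.008+dz]
    return (proj('scene',Q)-O).ravel()
r=least_squares(f,[0,0,0]); print('dx,dz,tilt',r.x,np.round(r.fun,1))
print(proj('scene',s['position']+[0,0,-.044]), np.mean(O,0))
```

```text
dx,dz,tilt [-1.73425542e-03 -1.60205557e-05 -3.16513333e-02] [-0.3 -0.4  0.2 -0.9  0.4  0.5 -0.2  0.8]
[[216.63933467 153.06847702]] [217.18       153.34666667]
```

Emit:
send_rows(series="0 0 0 0 20 0 0; 0 0 0 0 45 0 0; 0 0 0 0 65 0 0; 0 0 0 0 82 0 0; 0 0 0 0 97 0 0; 0 0 0 0 108 0 0; 0 0 0 0 115 0 0; 0 0 0 0 115 0 0; 0 0 0 0 115 0 0; 0 0 0 0 115 0 0")

```text
clock: 15.53
position: [0.5462, -0.2258, 0.1207]
tool_rot: [-1.572, 0.003, 1.464]
force: [-0.1, -0.8, -0.1]
grip_width: 0.0094
```

Run:
```python
from h import *
s=monitor.observe();print(s['clock'],s['position'],s['tool_rot'],s['force'],s['grip_width'])
im=cams.grab_frame('scene')[:,:,::-1];cv2.imwrite(f"pics/scene13f.png",im)
cv2.imwrite("pics/p13.png",cv2.resize(im[155:210,190:245],None,fx=10.5,fy=10.5,interpolation=cv2.INTER_CUBIC))
im=cams.grab_frame('top')[:,:,::-1];cv2.imwrite(f"pics/top13f.png",im)
cv2.imwrite("pics/t13.png",cv2.resize(im[80:230,170:370],None,fx=3,fy=3,interpolation=cv2.INTER_CUBIC))
```

```text
15.5333 [ 0.54620639 -0.22575624  0.12073493] [-1.57232873  0.00311877  1.46409841] [-0.0584021  -0.78949369 -0.05009828] 0.009354770495253819
```

View pics/p13.png

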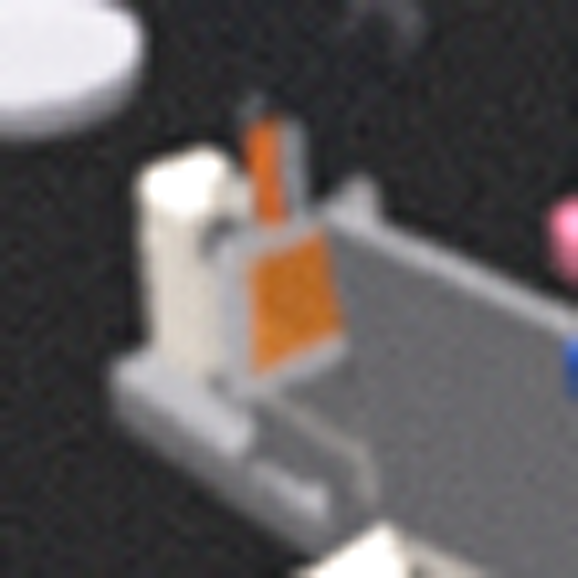

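View pics/t13.png

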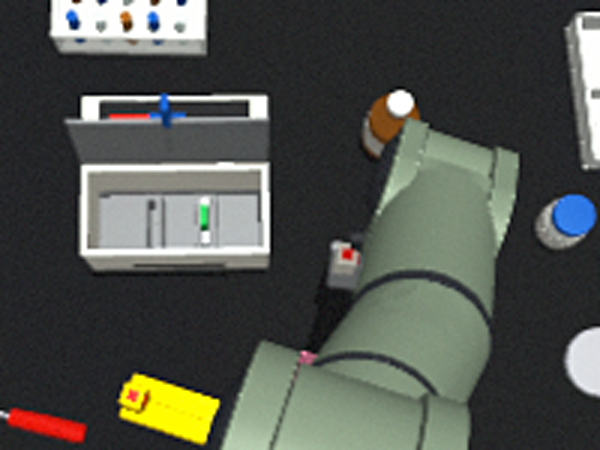

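Run:
```python
from h import *
a=lambda u,v:np.array([190+u/10.5-.45,155+v/10.5-.45])
P=np.array([(.023,.003,.053),(.023,.003,.007),(-.023,.003,.053)])-[0,0,.03]
O=np.array([a(250,263),a(250,375),a(325,236)])
for g in ((.5455,-.2255,-.107),(.5457,-.2258,-.103),(.5456,-.2239,-.1064)):
    Q=T(*g,P+[0,0,.075]); print(g,(proj('scene',Q)-O).round(2).tolist())
s=monitor.observe()
print('tcp based',(proj('scene',T(s['position'][0],s['position'][1],-.1067,P+[0,0,.0767]))-O).round(2).tolist())
# px per mm
b=proj('scene',[.5455,-.2255,.075])[0]
for d in ([.001,0,0],[0,.001,0],[0,0,.001]): print(d,(proj('scene',np.array([.5455,-.2255,.075])+d)[0]-b).round(3))
# amber centroid in images
for f,box in (('scene13f',(200,230,170,195)),('scene12f',(200,235,135,165))):
    hsv=cv2.cvtColor(cv2.imread(f'pics/{f}.png'),cv2.COLOR_BGR2HSV).astype(int)
    m=(hsv[...,1]>140)&(hsv[...,0]>5)&(hsv[...,0]<20); 
    n,l,st,ce=cv2.connectedComponentsWithStats(m[box[2]:box[3],box[0]:box[1]].astype(np.uint8)); print(f,st[1:],ce[1:]+[box[0],box[2]])
```

```text
(0.5455, -0.2255, -0.107) [[-0.19, -0.06], [0.62, 0.56], [3.3, -2.25]]
(0.5457, -0.2258, -0.103) [[-0.28, -0.06], [0.53, 0.56], [3.19, -2.27]]
(0.5456, -0.2239, -0.1064) [[0.11, 0.11], [0.92, 0.74], [3.6, -2.08]]
tcp based [[-0.42, -0.44], [0.39, 0.2], [3.08, -2.62]]
[0.001, 0, 0] [-0.209  0.116]
[0, 0.001, 0] [0.201 0.102]
[0, 0, 0.001] [-0.016 -0.244]
scene13f [[13  0  4  6 13]
 [14  8  8 12 68]] [[214.84615385 172.30769231]
 [217.41176471 183.20588235]]
scene12f [[11  1  4 10 30]
 [12 12 10 14 98]] [[212.96666667 140.76666667]
 [216.8877551  153.57142857]]
```

```bash
cat > fit.py <<'E'
from h import *
im=cv2.imread('pics/scene12f.png').astype(float); box=(203,231,143,165)
u0,u1,v0,v1=box; A=(im[v0:v1,u0:u1,2]-im[v0:v1,u0:u1,0])
pos=np.array([.54531701,-.22487136,.23464874]); yaw0=1.4642-np.pi/2
K=16
G=np.array([(.023,0,.053),(-.023,0,.053),(-.023,0,.007),(.023,0,.007)])
def pred(p):
    dx,dz,t,dy,w,bl=p
    Q=R.from_euler('zy',[yaw0+dy,t]).apply(G+[0,.003,-.082])+R.from_euler('z',yaw0).apply([dx,0,0])+pos+[0,0,.008+dz]
    uv=(proj('scene',Q)-[u0,v0]+.5)*K-.5
    m=np.zeros(((v1-v0)*K,(u1-u0)*K),np.float32)
    cv2.fillPoly(m,[np.round(uv*16).astype(np.int32)],1,shift=4)
    m=cv2.GaussianBlur(m,(0,0),abs(bl)*K)
    return cv2.resize(m,(u1-u0,v1-v0),interpolation=cv2.INTER_AREA)
def cost(p):
    m=pred(p).ravel(); X=np.c_[m,np.ones_like(m)]
    mask=(np.arange(v0,v1)[:,None]>=146-0*np.arange(u0,u1)).ravel()
    c,_,_,_=np.linalg.lstsq(X[mask],A.ravel()[mask],rcond=None); return ((X@c-A.ravel())[mask]**2).sum()/1000
from scipy.optimize import minimize
for fixyaw in (1,0):
    f=(lambda q:cost([q[0]/1e3,q[1]/1e3,q[2]/50,0,0,q[3]])) if fixyaw else (lambda q:cost([q[0]/1e3,q[1]/1e3,q[2]/50,q[4]/20,0,q[3]]))
    q0=[0,0,0,.6]+([] if fixyaw else [0])
    r=minimize(f,q0,method='Nelder-Mead',options=dict(initial_simplex=np.vstack([q0]+[np.array(q0)+np.eye(len(q0))[i]*(1 if i!=3 else .2) for i in range(len(q0))]),maxiter=400)); print(fixyaw,r.fun,'dx,dz mm',r.x[:2],'tilt',r.x[2]/50,'blur',r.x[3],r.x[4:]/20)
E
python3 fit.py
```

```text
1 71.25465952306881 dx,dz mm [ 0.65470378 -1.01286869] tilt 0.005067096772192205 blur 0.8009346735338398 []
0 55.765187095814404 dx,dz mm [ 0.16804308 -0.87642511] tilt -0.011058040724284615 blur 0.7717652653105093 [0.08461912]
```

```bash
cat >> fit.py <<'E'
print('scale free')
def f(q):
    global G
    G0=np.array([(.023,0,.023),(-.023,0,.023),(-.023,0,-.023),(.023,0,-.023)])*q[5]; G=G0+[0,0,.03]
    return cost([q[0]/1e3,q[1]/1e3,q[2]/50,q[4]/20,0,q[3]])
q0=np.array([0,0,0,.7,0,1.]); S=np.vstack([q0]+[q0+np.eye(6)[i]*[1,1,1,.2,1,.05][i] for i in range(6)])
r=minimize(f,q0,method='Nelder-Mead',options=dict(initial_simplex=S,maxiter=800)); print(r.fun,r.x,'yaw',r.x[4]/20)
for y in (-.1,0,.1):
    q=r.x.copy(); q[4]=y*20; rr=minimize(lambda z:f([*z[:4],y*20,z[4]]),[*q[:4],q[5]],method='Nelder-Mead',options=dict(maxiter=400)); print(y,rr.fun,rr.x)
E
python3 fit.py | tail -5
```

```text
scale free
34.4856051636498 [ 0.75652063 -0.82561311  0.16962607  0.69627255  0.20733869  0.92934144] yaw 0.010366934732695196
-0.1 48.521416074440744 [ 0.77495394 -0.84902493  0.1682643   0.71675025  0.89115592]
0 34.43747138705021 [ 0.75586982 -0.85966652  0.1722482   0.69351402  0.93169288]
0.1 50.275812303474886 [ 0.70124689 -0.8354026   0.16392702  0.77037214  0.95680286]
```

Fitting the glass outline shows the plate upright and square in the grip (tilt 0.003, yaw 0.01). It sits about 1 mm off the beam in x and z, so I'll trim that.

Emit:
send_rows(series="0 0 0 0 1 1.2 0; 0 0 0 0 1 1.2 0; 0 0 0 0 1 1.2 0; 0 0 0 0 1 1.2 0; 0 0 0 0 1 1.2 0; 0 0 0 0 1 1.2 0")

```text
clock: 16.13
position: [0.5446, -0.2256, 0.1189]
tool_rot: [-1.571, 0.003, 1.464]
force: [0.4, 0.3, 0.2]
grip_width: 0.0096
```

Run:
```python
from h import *
s=monitor.observe();print(s['clock'],s['position'],s['tool_rot'],s['force'],s['grip_width'],abs(s['qd']).max())
im=cams.grab_frame('scene')[:,:,::-1];cv2.imwrite("pics/scene14.png",im)
im=cams.grab_frame('top')[:,:,::-1];cv2.imwrite("pics/top14.png",im)
```

```text
16.1333 [ 0.54460932 -0.22558267  0.1189327 ] [-1.57132219  0.00285553  1.46387062] [0.41466408 0.2746902  0.23214244] 0.009614399213856371 0.001682379485176502
```

View pics/scene14.png

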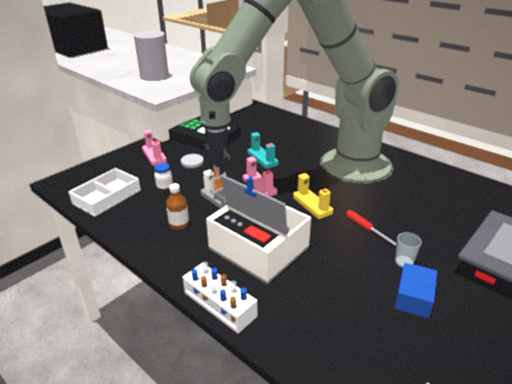

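View pics/top14.png

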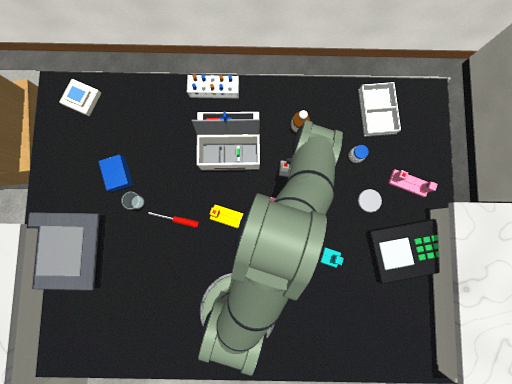

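Everything is in place: the plate is held in the gate, the green plate is in its slot, the flap is open, and the bystanders have not moved. I'm handing in.

Run:
```python
from h import *
print(bot.job_done()); s=monitor.observe(); print(s['clock'],s['position'],s['grip_width'])
```

```text
the job is handed in; nothing more can be done
None
the job is handed in; nothing more can be done
```

I swung the flap open by its blue fin and left it standing at about 1.75 rad. I then drew the amber plate straight up by its orange tab at 35 N and am holding it upright in the white/grey gate. The job was handed in at about 16.2 s.

**Last checks**
- **Plate position:** the glass centre is estimated at x 0.545, z 0.074, against the beam at x 0.5455, z 0.075. The plate is within about 1° of square in the grip. The gate's pose is known to about 1–2 mm and 0.01 rad.
- **Grip and forces:** the grip width was 9.6 mm on the 10 mm tab, and the outside force on the tool was under 1 N.
- **Scene:** the last pictures show the flap still open, the green plate in its slot, and the beaker, bottle, jar, tip box, screwdriver and dish where they started.

**Checks that failed or disagreed**
- **Tab height:** I could not measure it from two views because the open flap hid it from the scene camera. I used the stated height, which the grasp and later fit agreed with.
- **Glass fit:** with its size fixed, one fit gave a 0.085 rad yaw. Letting the size vary fitted better and gave 0.01 rad.
- **Final trim:** I did not measure the glass again after the last 1–2 mm trim. That position comes from the tool reading plus the earlier fit.

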